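# Hang up the empty coffee scoop

## Task

Of the three identical lidded scoops on the counter one is empty: find it by lifting them to feel their weight, and hang it by the eye of its handle on the hook inside the low cup cabinet, so that it hangs there at rest. Leave the two full scoops standing upright on the counter, and do not push or knock over any of the other crockery.

Things in the scene. Friction and masses are not known exactly. Their poses are not given: they have to be found in the camera images.
- scoop_a_grip (a point): grasp point on the handle of scoop a, one of three look-alike lidded scoops. Upright steel cup 44 mm wide, 46 high, fixed lid 47 mm wide, top 51 mm up (knob 4 mm more). A straight black handle, 12 mm wide, 8 thick, leaves the cup level, 38 mm above its underside. The point is mid-handle in width and thickness, 48 mm from the cup's axis. x: along the handle to the eye; z: up through the lid
- scoop_b_grip (a point): the same point on look-alike scoop b, measures and axes as scoop a. The scoops stand on their cups' flat bottoms. One of the three is empty and weighs about 0.12 kg, the other two are full and weigh about 0.42 kg (each within 10 %); it cannot be seen which, and the letters tell nothing
- scoop_c_grip (a point): the same point on look-alike scoop c, measures, axes and weights as said for scoops a and b
- scoop_a_eye (a point): centre of the wire eye at the end of scoop a's handle: a flat steel ring, wire 5 mm thick, hole 31 mm, 41 mm over all, lying flat like the handle (the axis of its hole is the scoop's z), 122 mm beyond the grip point along x, 170 mm from the cup's axis. Same axes as the grip point
- scoop_b_eye (a point): centre of the wire eye at the end of scoop b's handle: a flat steel ring, wire 5 mm thick, hole 31 mm, 41 mm over all, lying flat like the handle (the axis of its hole is the scoop's z), 122 mm beyond the grip point along x, 170 mm from the cup's axis. Same axes as the grip point
- scoop_c_eye (a point): centre of the wire eye at the end of scoop c's handle: a flat steel ring, wire 5 mm thick, hole 31 mm, 41 mm over all, lying flat like the handle (the axis of its hole is the scoop's z), 122 mm beyond the grip point along x, 170 mm from the cup's axis. Same axes as the grip point
- hook_tip (a point): top of the upturned free end of the steel hook, a round wire 6 mm thick, in the middle of the cabinet's width, 93 mm in from the open front, 263 mm above the counter, 37 mm below the roof. Axes of the cabinet: x straight in from the open front to the back, z up
- hook_seat (a point): upper side of the hook's wire at the bottom of its bend, where an eye comes to rest: 20 mm further in (+x) and 20 mm lower than the tip. From the upper rail at the back the wire runs 28 mm level towards the front, to this point, then bends up and forward to the tip. Axes of the cabinet
- cabinet_front (a point): low wooden cup cabinet, fixed, 280 mm wide, 155 deep, 312 high, walls 12 mm; clear roof, underside 300 mm above the counter. Front open but for a lintel 10 mm thick under the roof, underside at 283 mm. At the back a rail with the hook and, 133 mm in, a low rail up to 92 mm; a hung cup just leans on it. Point: front edge of the floor's top, mid-width, 12 mm above the counter. x: straight in; z: up
- mug: white mug, 76 mm wide, 85 mm high, handle at its side; a bystander. Origin: centre of its underside
- sugar_jar: glass jar with wooden cap, 64 mm wide, 100 mm high; a bystander. Origin: centre of its underside
- shaker: small glass shaker, 32 mm wide, 70 mm high; a bystander. Origin: centre of its underside
- cup_in: white cup on the cabinet floor, left of the middle, 66 mm wide, 60 mm high; a bystander. Origin: centre of its underside
- bowl: white bowl, 110 mm wide, 50 mm high; a bystander. Origin: centre of its underside
- teaspoon: teaspoon lying on the counter, 140 mm long; a bystander. Origin: centre of its underside

How it is judged:
By the outcome, as a careful person would: the job done as asked, in the order asked, and still so for the second after the job is handed in, with the robot touching nothing.
It also fails if it takes over 72 s, if anything falls off the work surface, if the arm or the gripper's body presses on something with over 40 N, if the wrist force passes 120 N, or if a joint passes its speed limit or range.

## Robot

A 6-joint arm with a two-finger parallel gripper is mounted at the origin on the work surface. World frame = base frame: x ahead of the robot, y to its left, z up, the work surface at z = 0. Lengths are in m, angles in rad, forces in N, time in s.
With the tool pointing down it reaches from about 0.35 to 0.975 m from the base axis. Payload 4.9 kg.
Tool frame: the origin (TCP) lies midway between the tips of the shut fingers; the grasp point (between the pads) lies 19 mm behind it; z points along the fingers, y is the line along which they close (so a half turn about z gives the same grasp; the last joint's range is limited). The gripper opens to 85 mm and grips with 20 to 120 N. Pads are 22 mm wide; open, the fingers measure 114 mm over their backs; the gripper's body (76 mm by 85 mm) begins 54 mm behind the grasp point. The pads swing forward as they close: fully open they stand 13 mm farther back than shut.
Start: joints at [-0.119, 0.053, 1.613, -0, 1.476, -0.119], TCP at [0.625, 0, 0.231] pointing down, gripper open.
Joint ranges: [-3.01, 3.01], [-1.01, 2.22], [0.06, 2.58], [-1.02, 4.17], [0.09, 2.62], [-3.14, 3.14]. Speed limits (rad/s): [2.57, 2.57, 3.14, 3.14, 3.14, 3.14].

## Interface

Orientations are given as a unit quaternion [w, x, y, z].
In Python, from plant import state, grab_frame, job_done, cut_out, place_of gives the robot as it stands.
- The arm moves only by the tool jog_arm, never from a script. Its argument "motion" is text: rows parted by semicolons, each of 7 numbers parted by spaces: the opening in per cent of the stroke, from 0 (shut) to 100 (fully open), then the shift along the tool's x, y, z as a fraction of full scale, then the turn, a rotation vector about the tool's x, y, z as a fraction of full scale. A call has exactly 5 rows; each row is the pose to reach, as a shift and turn from the pose commanded when the call began, along the tool's axes at that moment; what a row does not reach only later rows make up. Full scale, the value 1, is 50 cm for a shift and 1.5 rad for a turn. A row lasts 1/8 s, in which the tool goes at most 62.5 mm and 10.7 degrees, less where a joint would pass 70% of its speed; a pose out of reach is approached as far as the arm can. A call with a number of a shift or a turn outside -1 to 1 is refused whole. A call with a gripper value outside its range is refused whole. The fingers move at their own pace and stop on an object; the grip force is fixed at half the most. Time passes only in rows, so rows that repeat a pose let the fingers close, or fill a call up. It gives the time, the measured TCP pose, the force, the opening and the grip force at its end, in the units of the state.
- state(): the state, without advancing time (a new reading comes with each control period).
- grab_frame(name): name is "scene" or "side" or "wrist"; returns a dict with "color" (400x640x3 uint8, red, green, blue), "range_z" (400x640 float32, m along the optical axis (not along the pixel's ray), 0 where there is no reading), "intrinsics" (3x3 intrinsics, pixels), "world_from_camera" (4x4, takes a point from camera to world coordinates). Camera axes: x right, y up, looking along -z (the intrinsics and any distortion apply to the point x, -y, -z); pixel columns grow to the right and rows downward; lengths in m; the calibration is good to about 2 mm. A picture is of the moment at which its call begins.
- job_done(): hands the job in; it is judged then, once.
Trained networks look in the newest picture that a camera, given by its name, has taken for a name from the list of things; names that differ only in an ending like _2 or _b are one class to them, and where a whole thing is asked for, a point or a joint stands for the part that bears it (a point fixed in the world has none). Each returns a list of dicts, best first, with "p" (0 to 1); they miss things now and then, are a little off and sometimes report something else, mostly with a low value. They report only what shows in the picture. A call takes as long as a camera call.
- cut_out(camera, thing): "pixels" (400x640 bool, what is visible of it).
- place_of(camera, thing): "at" ([x, y, z] in m, in world coordinates, good to about 4 mm: a listed point, or the origin of a listed thing).
The state is a dict: "time": time; "joint_pos": joint angles; "joint_vel": joint speeds; "joint_efforts": joint torques, N m; "tool_pos": TCP position; "tool_rot": TCP orientation; "contact_force": force on the tool from outside, world axes, zero at the start; "ft_torque": the same for the moment, N m; "gripper_width": opening from 0.0 (shut) to 1.0 (fully open); "grasp_force": force on a finger pad.
Only numpy, scipy, OpenCV 4.12 (cv2) and the standard library are available. Lean on these libraries where they do the work, as an engineer would, in place of code of your own. Each camera call takes 0.05 s, during which the arm holds its last target. There are 200 camera calls.

## Working session

There is one attempt and no reset: what is moved stays moved. The work goes in short steps, Python scripts to look and compute and a tool call to move; the robot and the scene stay as the last step left them, time stands still between calls to the robot, and variables do not carry over. Pictures are saved under pics/ and viewed, at most 10 in all, crops included, and the job is handed in when it is done.

Besides the shell and the picture viewer there is one more tool, called after "Call:" by a JSON object that holds its "fn" and its "kwargs", one argument or row to a line. jog_arm: Moves the arm, as the interface text tells. Shift numbers are shares of 50 cm and turn numbers shares of 1.5 rad, none past 1 either way. Its arguments: {"type":"object","properties":{"motion":{"type":"string"}},"required":["motion"]}

```bash
mkdir -p pics; ls
python3 - <<'E'
from plant import *
import cv2,numpy as np
s=state();print({k:np.round(v,3).tolist() for k,v in s.items()})
for c in ["scene","side"]:
    f=grab_frame(c);cv2.imwrite(f"pics/{c}0.png",f["color"][:,:,::-1])
    print(c,np.round(f["world_from_camera"],3).tolist())
    for t in ["scoop_a_grip","scoop_a_eye","hook_tip","hook_seat","cabinet_front","mug","sugar_jar","shaker","cup_in","bowl","teaspoon"]:
        print(t,[(round(d["p"],2),np.round(d["at"],3).tolist()) for d in place_of(c,t)])
E
```

```text
pics
{'time': 0.0, 'joint_pos': [-0.119, 0.053, 1.614, -0.0, 1.476, -0.119], 'joint_vel': [0.001, -0.002, 0.001, -0.001, -0.001, 0.0], 'joint_efforts': [0.0, -39.367, -37.018, -0.0, 0.007, -0.0], 'tool_pos': [0.624, 0.0, 0.23], 'tool_rot': [-0.001, 0.707, 0.707, -0.001], 'contact_force': [0.023, 0.092, 0.175], 'ft_torque': [-0.028, -0.035, -0.008], 'grasp_force': 0.0, 'gripper_width': 0.997}
scene [[0.236, -0.807, 0.541, 1.065], [0.972, 0.193, -0.136, -0.034], [0.006, 0.558, 0.83, 0.913], [0.0, 0.0, 0.0, 1.0]]
scoop_a_grip [(0.77, [0.478, 0.262, 0.038])]
scoop_a_eye [(0.8, [0.588, 0.247, 0.039])]
hook_tip [(0.73, [0.502, 0.407, 0.042])]
hook_seat []
cabinet_front []
mug []
sugar_jar []
shaker [(0.31, [0.628, 0.407, 0.04])]
cup_in []
bowl [(0.91, [0.726, 0.032, 0.002])]
teaspoon [(0.44, [0.587, 0.244, 0.037])]
side [[0.688, 0.373, -0.622, -0.009], [-0.725, 0.339, -0.599, -0.478], [-0.013, 0.864, 0.504, 0.613], [0.0, 0.0, 0.0, 1.0]]
scoop_a_grip [(0.93, [0.476, 0.258, 0.035]), (0.37, [0.499, 0.408, 0.035])]
scoop_a_eye [(0.85, [0.588, 0.242, 0.04]), (0.59, [0.736, 0.136, -0.003]), (0.3, [0.5, 0.407, 0.038])]
hook_tip []
hook_seat []
cabinet_front [(0.82, [0.559, -0.206, 0.011]), (0.61, [0.683, 0.281, -0.0]), (0.57, [0.737, 0.138, -0.005])]
mug [(0.72, [0.735, 0.135, -0.002])]
sugar_jar [(0.9, [0.685, 0.281, 0.0]), (0.48, [0.474, 0.261, 0.037])]
shaker [(0.75, [0.408, 0.022, -0.0])]
cup_in [(0.91, [0.674, -0.173, 0.012])]
bowl [(0.67, [0.727, 0.028, 0.004])]
teaspoon [(0.56, [0.43, -0.116, -0.001])]
```

View pics/scene0.png

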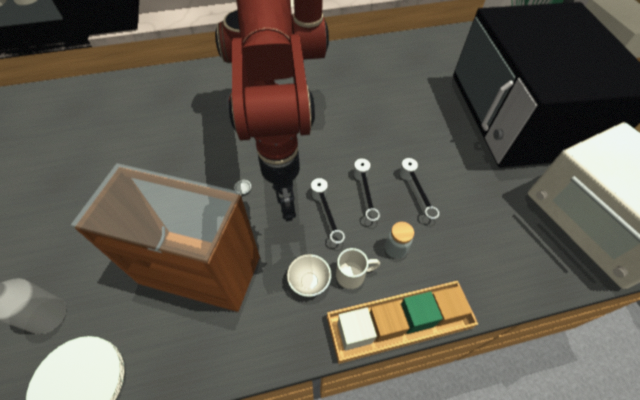

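View pics/side0.png

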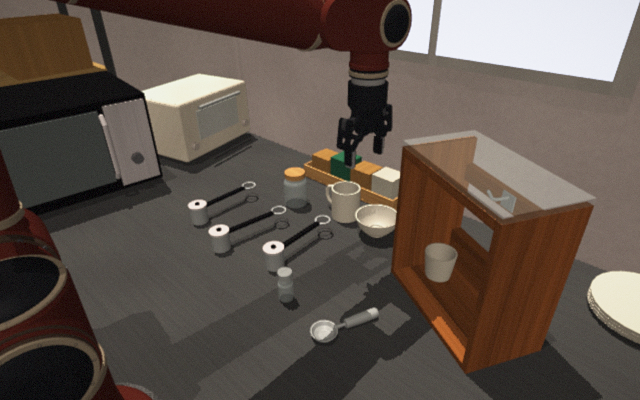

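The pictures show scoops with lids at scene pixels (319,186), (362,165), (409,165) and eyes at (337,237), (372,215), (432,213). The cabinet roof corners are at (121,165), (241,190), (207,260), (77,231), with the hook near (160,237) in scene and (490,195) in side.

```bash
cat > h.py <<'E'
from plant import *
import cv2,numpy as np
from scipy.spatial.transform import Rotation as R
def ray(f,u,v):
    K=f["intrinsics"];M=f["world_from_camera"]
    return M[:3,:3]@np.array([(u-K[0,2])/K[0,0],-(v-K[1,2])/K[1,1],-1.]),M[:3,3]
def atz(f,u,v,z):
    d,o=ray(f,u,v);return o+d*(z-o[2])/d[2]
def cloud(f):
    K=f["intrinsics"];M=f["world_from_camera"];Z=f["range_z"]
    v,u=np.indices(Z.shape)
    P=np.stack([(u-K[0,2])/K[0,0]*Z,-(v-K[1,2])/K[1,1]*Z,-Z],-1)@M[:3,:3].T+M[:3,3]
    P[Z==0]=np.nan
    return P
def tri(f,a,g,b):
    d1,o1=ray(f,*a);d2,o2=ray(g,*b)
    t=np.linalg.lstsq(np.c_[d1,-d2],o2-o1,rcond=None)[0]
    p,q=o1+d1*t[0],o2+d2*t[1];return (p+q)/2,np.linalg.norm(p-q)
E
cat > s.py <<'E'
from h import *
f=grab_frame("scene");g=grab_frame("side")
np.set_printoptions(precision=4,suppress=True)
for n,l,e,ls,es in [("right-most near",(319,186),(337,237),(273,247),(322,221)),("mid",(362,165),(372,215),(220,232),(279,211)),("left",(409,165),(432,213),(198,206),(249,186))]:
    L,E=atz(f,*l,.051),atz(f,*e,.038);L2,E2=atz(g,*ls,.051),atz(g,*es,.038)
    print(n,L,E,np.linalg.norm((E-L)[:2]),"| side",L2,E2,np.linalg.norm((E2-L2)[:2]))
for c in [(121,165),(241,190),(207,260),(77,231)]: print("roof",atz(f,*c,.312))
for c in [(403,145),(480,133),(590,207),(507,222)]: print("roof side",atz(g,*c,.312))
for n,F in(("scene",f),("side",g)):
    P=cloud(F)
    for t in ["cup_in","bowl","mug","sugar_jar","shaker","teaspoon"]:
        c=cut_out(n,t)
        if c and c[0]["p"]>.4:
            q=P[c[0]["pixels"]];q=q[~np.isnan(q[:,0])];print(n,t,round(c[0]["p"],2),np.percentile(q,[3,97],axis=0).round(3).tolist())
c=f["color"][140:280,60:270];d=g["color"][120:380,380:600]
im=np.zeros((600,800,3),np.uint8)
a=cv2.resize(c,None,fx=2,fy=2,interpolation=2);b=cv2.resize(d,None,fx=1.7,fy=1.7,interpolation=2)
im[:a.shape[0],:a.shape[1]]=a;im[:b.shape[0],424:424+b.shape[1]]=b[:,:376]
cv2.imwrite("pics/cab.png",im[:450,:,::-1])
E
python3 s.py
```

```text
right-most near [0.4689 0.1172 0.051 ] [0.6359 0.1268 0.038 ] 0.16724155138026564 | side [0.4642 0.1187 0.051 ] [0.6287 0.1238 0.038 ] 0.16459727361782553
mid [0.423  0.2632 0.051 ] [0.5919 0.2409 0.038 ] 0.17038388183090347 | side [0.4187 0.2547 0.051 ] [0.5882 0.2381 0.038 ] 0.17025932823529769
left [0.4562 0.4027 0.051 ] [0.6252 0.4082 0.038 ] 0.16904740347748626 | side [0.4495 0.3957 0.051 ] [0.6212 0.4035 0.038 ] 0.17192012301538642
roof [ 0.4994 -0.3227  0.312 ]
roof [ 0.6225 -0.084   0.312 ]
roof [ 0.7606 -0.1611  0.312 ]
roof [ 0.6449 -0.3931  0.312 ]
roof side [ 0.6055 -0.1007  0.312 ]
roof side [ 0.752  -0.1771  0.312 ]
roof side [ 0.5937 -0.407   0.312 ]
roof side [ 0.4827 -0.34    0.312 ]
scene bowl 0.85 [[0.677, -0.02, 0.004], [0.768, 0.076, 0.051]]
scene mug 0.78 [[0.699, 0.102, 0.004], [0.77, 0.194, 0.086]]
scene sugar_jar 0.57 [[0.667, 0.251, 0.011], [0.719, 0.303, 0.103]]
scene teaspoon 0.44 [[0.367, -0.129, 0.001], [0.409, -0.083, 0.017]]
side cup_in 0.75 [[0.642, -0.204, 0.015], [0.701, -0.147, 0.072]]
side bowl 0.71 [[0.676, -0.02, 0.007], [0.775, 0.077, 0.05]]
side mug 0.67 [[0.696, 0.099, 0.002], [0.769, 0.203, 0.084]]
side sugar_jar 0.86 [[0.657, 0.25, 0.007], [0.704, 0.297, 0.101]]
side shaker 0.59 [[0.394, 0.006, 0.008], [0.419, 0.029, 0.07]]
side teaspoon 0.59 [[0.371, -0.148, 0.001], [0.487, -0.082, 0.02]]
```

View pics/cab.png

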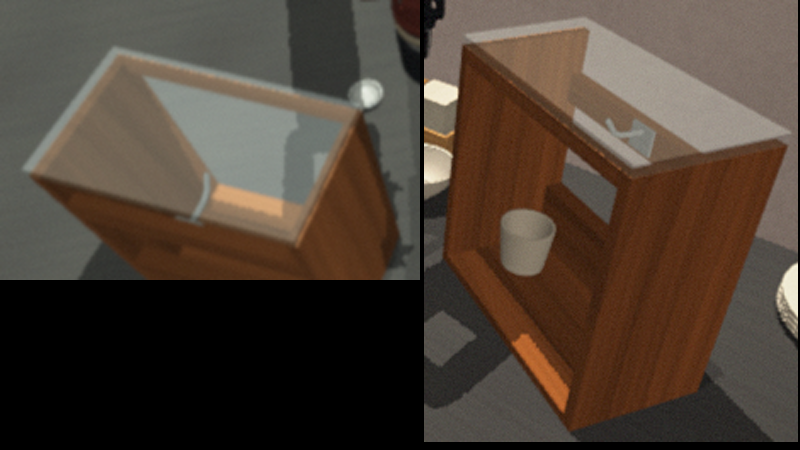

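The crop shows the hook with its tip at scene pixel (164,228) and its rail end at (155,248). In the side view the tip is at (488,192). The front faces the robot and the cup stands on the left side. I'll triangulate the hook and plan a leaned grasp (tool tilted 30° toward the eye), hovering over the near scoop first.

```bash
cat >> h.py <<'E'
np.set_printoptions(precision=4,suppress=True)
def now():
    s=state();q=s["tool_rot"];return np.array(s["tool_pos"]),R.from_quat([q[1],q[2],q[3],q[0]]),s
def scoop_tool(xs,zs,lean):
    "tool rotation for scoop axes xs, zs; leaning toward the eye"
    xs=np.array(xs)/np.linalg.norm(xs);zs=np.array(zs)/np.linalg.norm(zs)
    z=-np.cos(lean)*zs-np.sin(lean)*xs;y=-np.cross(zs,xs);return R.from_matrix(np.c_[np.cross(y,z),y,z])
def rows(p,Q,back=.019):
    "p: grasp point target; prints shift/turn in shares"
    p0,Q0,s=now();t=np.array(p)+back*Q.as_matrix()[:,2]
    print("t",round(s["time"],2),"d",Q0.inv().apply(t-p0)/.5,"rot",(Q0.inv()*Q).as_rotvec()/1.5,"j",np.round(s["joint_pos"],2))
E
python3 - <<'E'
from h import *
f=grab_frame("scene");g=grab_frame("side")
print("tip",tri(f,(164,228),g,(488,192)),"seat/rail",tri(f,(155,248),g,(507,201)))
Q=scoop_tool([1,.045,0],[0,0,1],.5236)
rows([.527,.121,.14],Q)
p0,Q0,s=now()
print((Q0.inv()*Q).magnitude(), (Q0.inv()*scoop_tool([1,.045,0],[0,0,1],0)).as_rotvec())
E
```

```text
tip (array([ 0.641 , -0.2536,  0.2577]), np.float64(0.00038323074149570737)) seat/rail (array([ 0.6709, -0.2785,  0.2368]), np.float64(1.375178588023357e-07))
t 2.0 d [ 0.2412 -0.215   0.2155] rot [ 0.2658 -0.278   0.9919] j [-0.12  0.05  1.61  0.    1.48 -0.12]
1.5958229941513766 [-0.     -0.      1.5258]
```

Call:
{"fn": "jog_arm", "kwargs": {
  "motion": "60 .12 -.1 .05 .13 -.14 .5; 60 .24 -.21 .1 .266 -.278 .992; 60 .24 -.21 .1 .266 -.278 .992; 60 .24 -.21 .1 .266 -.278 .992; 60 .24 -.21 .1 .266 -.278 .992"
}}

```text
time: 2.62
tool_pos: [0.5195, 0.1209, 0.1813]
tool_rot: [0.004, 0.929, 0.331, -0.164]
contact_force: [0.1, -0.0, -0.1]
gripper_width: 0.6
grasp_force: 0.0
```

Run:
```python
from h import *
rows([.527,.121,.14],scoop_tool([1,.045,0],[0,0,1],.5236))
```

```text
t 2.62 d [0.0323 0.0096 0.1106] rot [ 0.1095 -0.1138  0.4063] j [ 0.13  0.1   1.68 -0.08  1.69  1.02]
```

Call:
{"fn": "jog_arm", "kwargs": {
  "motion": "60 .032 .01 .11 .11 -.114 .406; 60 .032 .01 .11 .11 -.114 .406; 60 .032 .01 .11 .11 -.114 .406; 60 .032 .01 .11 .11 -.114 .406; 60 .032 .01 .11 .11 -.114 .406"
}}

```text
time: 3.25
tool_pos: [0.5184, 0.1193, 0.1234]
tool_rot: [0.005, 0.966, 0.024, -0.258]
contact_force: [-0.3, -0.3, 0.7]
gripper_width: 0.601
grasp_force: 0.0
```

Run:
```python
from h import *
f=grab_frame("wrist");cv2.imwrite("pics/w1.png",f["color"][:,:,::-1])
for t in ["scoop_a_grip","scoop_a_eye"]:
    print(t,[(round(d["p"],2),np.round(d["at"],3).tolist()) for d in place_of("wrist",t)])
rows([.527,.121,.038],scoop_tool([1,.045,0],[0,0,1],.5236))
```

```text
scoop_a_grip [(0.65, [0.467, 0.259, 0.039])]
scoop_a_eye []
t 3.4 d [ 0.1011 -0.0011  0.1783] rot [ 0.0001 -0.0011  0.004 ] j [0.08 0.28 1.61 0.02 1.77 1.6 ]
```

View pics/w1.png

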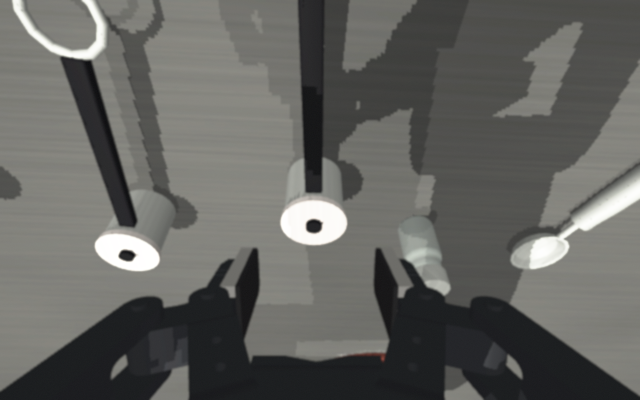

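The wrist view shows the scoop's lid at (314,221) with its handle running straight up at x≈313, centred between the fingers (about 317).

Run:
```python
from h import *
f=grab_frame("wrist")
L=atz(f,314,221,.051);H=atz(f,312,5,.042);print(L,H,H-L)
L=atz(f,127,251,.051);H=atz(f,59,28,.0405);print("mid",L,H,np.linalg.norm(H-L))
```

```text
[0.4664 0.118  0.051 ] [0.6017 0.1251 0.042 ] [ 0.1352  0.0071 -0.009 ]
mid [0.4232 0.264  0.051 ] [0.5854 0.2451 0.0405] 0.1636139267692907
```

Call:
{"fn": "jog_arm", "kwargs": {
  "motion": "60 .05 0 .09 0 0 .004; 60 .1 0 .178 0 0 .004; 60 .1 0 .178 0 0 .004; 0 .1 0 .178 0 0 .004; 0 .1 0 .178 0 0 .004"
}}

```text
time: 4.08
tool_pos: [0.5192, 0.1201, 0.0245]
tool_rot: [0.006, 0.966, 0.021, -0.256]
contact_force: [0.5, 0.2, -0.1]
gripper_width: 0.18
grasp_force: 0.6
```

Call:
{"fn": "jog_arm", "kwargs": {
  "motion": "0 0 0 0 0 0 0; 0 0 0 0 0 0 0; 0 0 0 0 0 0 0; 0 0 0 0 0 0 0; 0 0 0 0 0 0 0"
}}

```text
time: 4.7
tool_pos: [0.5193, 0.12, 0.0241]
tool_rot: [0.006, 0.966, 0.021, -0.256]
contact_force: [3.2, -0.8, 6.5]
gripper_width: 0.123
grasp_force: 59.5
```

Call:
{"fn": "jog_arm", "kwargs": {
  "motion": "0 -.02 0 -.035 0 0 0; 0 -.03 0 -.052 0 0 0; 0 -.03 0 -.052 0 0 0; 0 -.03 0 -.052 0 0 0; 0 -.03 0 -.052 0 0 0"
}}

```text
time: 5.32
tool_pos: [0.5164, 0.1198, 0.0511]
tool_rot: [0.006, 0.966, 0.021, -0.259]
contact_force: [0.1, -0.3, -1.9]
gripper_width: 0.126
grasp_force: 58.6
```

```bash
python3 -c "
from h import *
s=state();print(s['tool_pos'],s['contact_force'],s['ft_torque'],s['grasp_force'],s['gripper_width'],s['joint_efforts'])"
```

```text
[0.5164 0.1198 0.0511] [ 0.148  -0.2611 -1.8971] [-0.0349 -0.4288  0.0125] 58.62756907939911 0.1261990955721815 [  0.0024 -46.6378 -30.7471   0.0557   1.8072  -0.0003]
```

Call:
{"fn": "jog_arm", "kwargs": {
  "motion": "0 -.01 0 -.017 0 0 0; 0 -.01 0 -.017 0 0 0; 0 -.01 0 -.017 0 0 0; 0 -.01 0 -.017 0 0 0; 0 -.01 0 -.017 0 0 0"
}}

```text
time: 5.95
tool_pos: [0.5168, 0.1198, 0.0615]
tool_rot: [0.006, 0.966, 0.021, -0.258]
contact_force: [0.3, 0.9, -2.2]
gripper_width: 0.123
grasp_force: 58.6
```

```bash
python3 -c "
from h import *
s=state();print(s['tool_pos'],s['contact_force'],s['ft_torque'],s['grasp_force'],s['gripper_width'],s['joint_efforts'])
f=grab_frame('side');cv2.imwrite('pics/s2.png',cv2.resize(f['color'][130:300,170:400,::-1],None,fx=3,fy=3))"
```

```text
[0.5168 0.1198 0.0615] [ 0.2564  0.8931 -2.2286] [-0.0028 -0.3879 -0.0251] 58.635844588279724 0.12333665640029501 [  0.     -46.2052 -30.9769   0.056    1.8033  -0.0003]
```

View pics/s2.png

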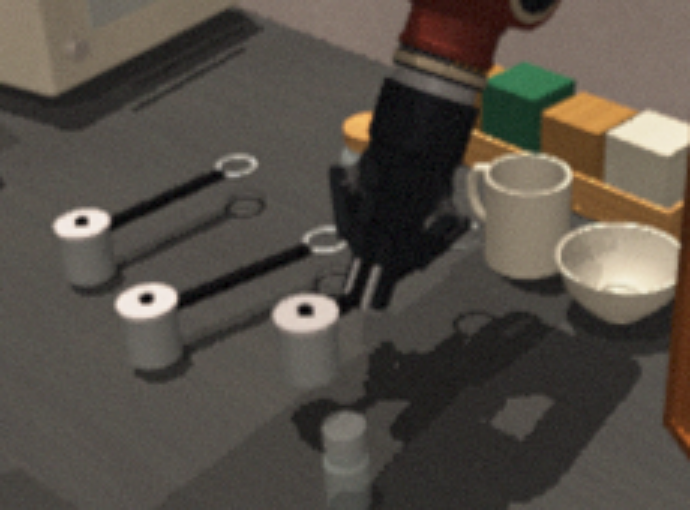

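The near scoop is clear of the counter with its shadow detached. The force is noisy, so I'll average several readings.

```bash
cat > wgt.py <<'E'
from h import *
a=[]
for i in range(12):
    grab_frame("wrist");s=state();a.append(np.r_[s["contact_force"],s["ft_torque"]])
a=np.array(a);print(s["time"],s["tool_pos"],a.mean(0),a.std(0),s["joint_efforts"])
E
python3 wgt.py
```

```text
6.6 [0.5169 0.1198 0.0616] [ 0.2407  0.0015 -1.129   0.0161 -0.3976 -0.0009] [0.4134 0.3171 0.4551 0.0235 0.0327 0.037 ] [ -0.0006 -46.1581 -30.9519   0.0561   1.8025  -0.0003]
```

The mean force is −1.13 N, so the scoop weighs about 0.115 kg and is the empty one (a full one would read −4.1 N). Now I'll compute the transport to a stand-off in front of the cabinet.

```bash
cat >> h.py <<'E'
F=np.array([.558,-.211,0]);yaw=-.476;LEAN=.5236;GE=.110
C=np.array([np.cos(yaw),np.sin(yaw),0]);LF=np.array([-C[1],C[0],0]);Z=np.array([0,0,1.])
def eye(xc,z,tau,yc=0,go=True):
    "target by eye in cabinet frame, tau = handle tilt off vertical (deg)"
    t=np.radians(tau);xs=np.cos(t)*Z+np.sin(t)*C;zs=-np.cos(t)*C+np.sin(t)*Z
    rows(F+xc*C+yc*LF+z*Z-GE*xs,scoop_tool(xs,zs,LEAN))
E
python3 - <<'E'
from h import *
rows([.49,.06,.20],scoop_tool([1,-.1,.25],[-.25,0,1],LEAN))
eye(-.02,.255,40)
E
```

```text
t 6.6 d [-0.18    0.115  -0.1735] rot [0.0506 0.1627 0.0785] j [0.08 0.35 1.64 0.02 1.68 1.6 ]
t 6.6 d [-0.1716  0.5811 -0.1114] rot [0.0313 0.5676 0.3562] j [0.08 0.35 1.64 0.02 1.68 1.6 ]
```

Call:
{"fn": "jog_arm", "kwargs": {
  "motion": "0 -.06 0 -.1 0 0 0; 0 -.14 .06 -.17 .02 .1 .05; 0 -.18 .115 -.174 .05 .163 .08; 0 -.18 .2 -.165 .05 .24 .14; 0 -.18 .3 -.155 .045 .32 .2"
}}

```text
time: 7.22
tool_pos: [0.4843, -0.033, 0.1747]
tool_rot: [0.007, 0.991, -0.131, -0.016]
contact_force: [0.8, -1.1, -0.9]
gripper_width: 0.121
grasp_force: 58.6
```

Run:
```python
from h import *
eye(-.02,.255,40)
```

```text
t 7.22 d [0.0715 0.2691 0.0466] rot [-0.0103  0.2506  0.1436] j [-0.21 -0.22  1.97 -0.02  1.43  1.62]
```

Call:
{"fn": "jog_arm", "kwargs": {
  "motion": "0 .03 .12 0 0 .08 .05; 0 .05 .2 .03 0 .17 .1; 0 .07 .27 .047 -.01 .25 .144; 0 .07 .27 .047 -.01 .25 .144; 0 .07 .27 .047 -.01 .25 .144"
}}

```text
time: 7.85
tool_pos: [0.4825, -0.1711, 0.1519]
tool_rot: [0.04, 0.958, -0.232, 0.165]
contact_force: [-0.3, 0.4, -1.0]
gripper_width: 0.123
grasp_force: 58.8
```

Run:
```python
from h import *
f=grab_frame("scene");g=grab_frame("side")
a=cv2.resize(f["color"][110:290,60:330],None,fx=1.48,fy=1.48,interpolation=2);b=cv2.resize(g["color"][60:380,320:600],None,fx=1.42,fy=1.42,interpolation=2)
im=np.zeros((460,800,3),np.uint8);im[:a.shape[0],:a.shape[1]]=a;im[:b.shape[0],400:400+b.shape[1]]=b[:460,:400]
cv2.imwrite("pics/so.png",im[:,:,::-1])
for n in("scene","side"):print([(round(d["p"],2),np.round(d["at"],3)) for d in place_of(n,"scoop_a_eye")],[(round(d["p"],2),np.round(d["at"],3)) for d in place_of(n,"hook_tip")])
p,Q,s=now();M=Q.as_matrix()
# expected eye from tool
x=np.cos(LEAN)*M[:,0]-np.sin(LEAN)*M[:,2]
print("exp eye",p-.019*M[:,2]+GE*x)
eye(.02,.255,25);eye(.05,.255,10)
```

```text
[(0.63, array([0.587, 0.25 , 0.039])), (0.56, array([ 0.468, -0.16 ,  0.157]))] []
[(0.96, array([0.59 , 0.243, 0.042]))] []
exp eye [ 0.5407 -0.2004  0.2536]
t 8.15 d [0.1227 0.0029 0.0697] rot [-0.0007  0.1788  0.0016] j [-0.49 -0.4   2.17  0.01  1.03  1.55]
t 8.15 d [0.2341 0.0032 0.1207] rot [-0.0009  0.3533  0.0015] j [-0.49 -0.4   2.17  0.01  1.03  1.55]
```

View pics/so.png

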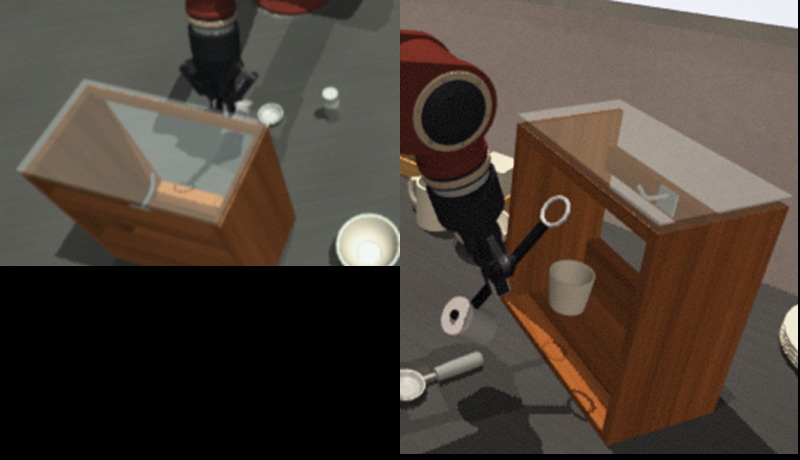

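The side crop shows the scoop's eye at (555,211), full-frame (429,209), held at 45° in front of the opening. The hook tip is at crop (640,190). I'll check the expected eye against that pixel.

```bash
cat >> h.py <<'E'
def proj(f,X):
    M=np.linalg.inv(f["world_from_camera"]);c=M[:3,:3]@X+M[:3,3];K=f["intrinsics"]
    return np.array([K[0,0]*c[0]/-c[2]+K[0,2],K[1,1]*-c[1]/-c[2]+K[1,2]])
def expeye():
    p,Q,s=now();M=Q.as_matrix();return p-.019*M[:,2]+GE*(np.cos(LEAN)*M[:,0]-np.sin(LEAN)*M[:,2])
def cab(X): X=X-F;return np.array([X@C,X@LF,X[2]])
E
python3 - <<'E'
from h import *
f=grab_frame("scene");g=grab_frame("side")
e=expeye();print("eye proj side",proj(g,e),cab(e))
d,o=ray(g,429.2,208.6)
# closest pt on ray to e
t=(e-o)@d/(d@d);print("ray miss (cab)",cab(o+t*d)-cab(e))
w=g["color"][150:250,390:470].astype(int);m=(w.min(2)>150)
v,u=np.nonzero(m);print("bright",u.size)
for nm,X in (("tip",F+.093*C+.26*Z),("seat",F+.113*C+.24*Z),("rail",F+.141*C+.24*Z)):print(nm,X,proj(f,X),proj(g,X))
n=g["color"][180:215,475:525];im=cv2.resize(n,None,fx=12,fy=12,interpolation=cv2.INTER_CUBIC)
k=f["color"][220:260,140:180];im2=cv2.resize(k,None,fx=7,fy=7,interpolation=cv2.INTER_CUBIC)
o=np.zeros((420,600,3),np.uint8);o[:]=im;o=np.vstack([o[:300],np.zeros((280,600,3),np.uint8)]);o[300:580,:280]=im2
cv2.imwrite("pics/hook.png",o[:,:,::-1])
E
```

```text
eye proj side [429.1104 205.9397] [-0.0204  0.0012  0.2534]
ray miss (cab) [-0.0007 -0.0022 -0.0037]
bright 225
tip [ 0.6407 -0.2536  0.26  ] [163.5205 227.3591] [488.0424 190.9057]
seat [ 0.6584 -0.2628  0.24  ] [162.37   240.3353] [495.4289 198.9984]
rail [ 0.6833 -0.2756  0.24  ] [155.8596 252.4159] [508.6202 196.1888]
```

View pics/hook.png

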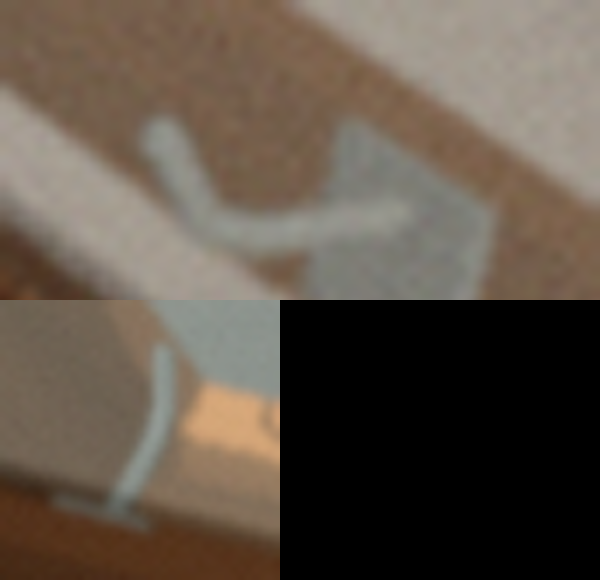

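The hook tip at side (488.3,190) and scene (163,227), and the rail end, agree with my cabinet frame to about 1 px. The eye sits about 3 mm lower than modelled, so I'll command 0.257.

Run:
```python
from h import *
eye(.005,.257,30);eye(.03,.257,20);eye(.055,.257,10)
```

```text
t 8.25 d [0.08   0.0023 0.0421] rot [-0.0005  0.1208  0.0014] j [-0.49 -0.4   2.17  0.01  1.03  1.55]
t 8.25 d [0.1608 0.0025 0.0841] rot [-0.0006  0.2371  0.0013] j [-0.49 -0.4   2.17  0.01  1.03  1.55]
t 8.25 d [0.2454 0.0027 0.1198] rot [-0.0008  0.3535  0.0013] j [-0.49 -0.4   2.17  0.01  1.03  1.55]
```

Call:
{"fn": "jog_arm", "kwargs": {
  "motion": "0 .08 .002 .042 0 .12 .001; 0 .16 .002 .084 0 .237 .001; 0 .245 .003 .12 -.001 .353 .001; 0 .245 .003 .12 -.001 .353 .001; 0 .245 .003 .12 -.001 .353 .001"
}}

```text
time: 8.88
tool_pos: [0.6022, -0.2344, 0.1361]
tool_rot: [0.1, 0.881, -0.214, 0.41]
contact_force: [-0.6, 0.2, -0.9]
gripper_width: 0.124
grasp_force: 58.9
```

Run:
```python
from h import *
f=grab_frame("scene");g=grab_frame("side")
e=expeye();print(cab(e),"proj scene",proj(f,e),"side",proj(g,e))
a=cv2.resize(f["color"][180:280,100:240],None,fx=2.8,fy=2.8,interpolation=2);b=cv2.resize(g["color"][130:310,400:540],None,fx=2.8,fy=2.8,interpolation=2)
im=np.zeros((504,800,3),np.uint8);im[:a.shape[0],:a.shape[1]]=a;im[:b.shape[0],400:400+b.shape[1]]=b
cv2.imwrite("pics/in.png",im[:,:,::-1])
eye(.113,.257,10)
```

```text
[ 0.0551 -0.0005  0.2582] proj scene [172.004 212.366] side [469.2164 195.8389]
t 8.97 d [ 0.0724 -0.0013  0.0903] rot [ 0.0005 -0.0004  0.0001] j [-0.49 -0.21  2.2   0.04  0.27  1.52]
```

View pics/in.png

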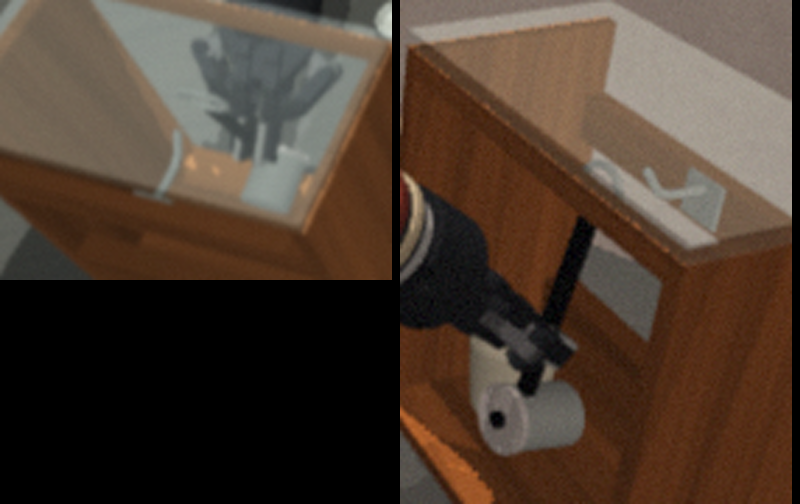

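The ring is inside the opening, at scene crop about (200,98) and side crop arc about (603,157)–(621,190), just left of the hook. I'll fit its position by projecting the modelled ring.

Run:
```python
from h import *
from scipy.optimize import least_squares
f=grab_frame("scene");g=grab_frame("side")
p,Q,s=now();M=Q.as_matrix();xs=np.cos(LEAN)*M[:,0]-np.sin(LEAN)*M[:,2];ys=-M[:,1];e=expeye()
th=np.linspace(0,2*np.pi,48)
ring=lambda c:[c+.018*(np.cos(a)*xs+np.sin(a)*ys) for a in th]
for F_,n,o in((f,"scene",(100,180,2.8,0)),(g,"side",(400,130,2.8,400))):
    for d in (0,-.004,-.008):
        P=np.array([proj(F_,q) for q in ring(e+d*Z)]);P=(P-o[:2])*2.8+[o[3],0]
        print(n,d,"bbox",P.min(0),P.max(0),"top",P[P[:,1].argmin()],"right",P[P[:,0].argmax()])
```

```text
scene 0 bbox [177.4192  80.1683] [225.3931 100.3647] top [181.6884  80.1683] right [225.3931  98.5596]
scene -0.004 bbox [179.2793  83.0142] [227.0263 103.028 ] top [183.5524  83.0142] right [227.0263 101.2609]
scene -0.008 bbox [181.1233  85.8352] [228.6455 105.6687] top [185.4     85.8352] right [228.6455 103.9391]
side 0 bbox [573.4098 154.0035] [615.2325 214.0969] top [595.1301 154.0035] right [615.2325 183.5105]
side -0.004 bbox [572.3731 159.8876] [614.0237 219.7916] top [594.0044 159.8876] right [614.0237 189.4371]
side -0.008 bbox [571.3421 165.7322] [612.8218 225.4541] top [590.1128 165.7322] right [612.8218 195.3293]
```

The ring is about 5 mm further in than modelled (consistent with a slight offset in the grip), so I'll command 5 mm less, lowering as the ring follows the bent wire.

Run:
```python
from h import *
for a in((.08,.257),(.091,.256),(.099,.25),(.108,.241),(.108,.23)):eye(*a,10)
```

```text
t 9.07 d [ 0.0296 -0.0013  0.0399] rot [ 0.0005 -0.0009  0.0001] j [-0.49 -0.21  2.2   0.04  0.27  1.52]
t 9.07 d [ 0.0422 -0.0013  0.0581] rot [ 0.0005 -0.0009  0.0001] j [-0.49 -0.21  2.2   0.04  0.27  1.52]
t 9.07 d [ 0.0433 -0.0013  0.0781] rot [ 0.0005 -0.0009  0.0001] j [-0.49 -0.21  2.2   0.04  0.27  1.52]
t 9.07 d [ 0.041  -0.0013  0.1034] rot [ 0.0005 -0.0009  0.0001] j [-0.49 -0.21  2.2   0.04  0.27  1.52]
t 9.07 d [ 0.0242 -0.0013  0.1175] rot [ 0.0005 -0.0009  0.0001] j [-0.49 -0.21  2.2   0.04  0.27  1.52]
```

Call:
{"fn": "jog_arm", "kwargs": {
  "motion": "0 .03 -.001 .04 0 0 0; 0 .042 -.001 .058 0 0 0; 0 .043 -.001 .078 0 0 0; 0 .041 -.001 .103 0 0 0; 0 .041 -.001 .103 0 0 0"
}}

```text
time: 9.7
tool_pos: [0.6487, -0.2581, 0.1167]
tool_rot: [0.1, 0.881, -0.214, 0.409]
contact_force: [-0.3, 1.0, -1.0]
gripper_width: 0.126
grasp_force: 58.8
```

Run:
```python
from h import *
f=grab_frame("scene");g=grab_frame("side")
e=expeye();print(cab(e),state()["contact_force"])
a=cv2.resize(f["color"][205:265,120:220],None,fx=4,fy=4,interpolation=2);b=cv2.resize(g["color"][160:300,430:530],None,fx=4,fy=4,interpolation=2)
im=np.zeros((560,800,3),np.uint8);im[:a.shape[0],:a.shape[1]]=a;im[:b.shape[0],400:400+b.shape[1]]=b
cv2.imwrite("pics/on.png",im[:,:,::-1])
eye(.108,.23,10)
```

```text
[ 0.1071 -0.0002  0.2384] [-0.5769  0.5708 -0.9788]
t 9.8 d [-0.0114 -0.0005  0.0126] rot [ 0.0006  0.0013 -0.0001] j [-0.49 -0.04  2.09  0.04  0.22  1.52]
```

View pics/on.png

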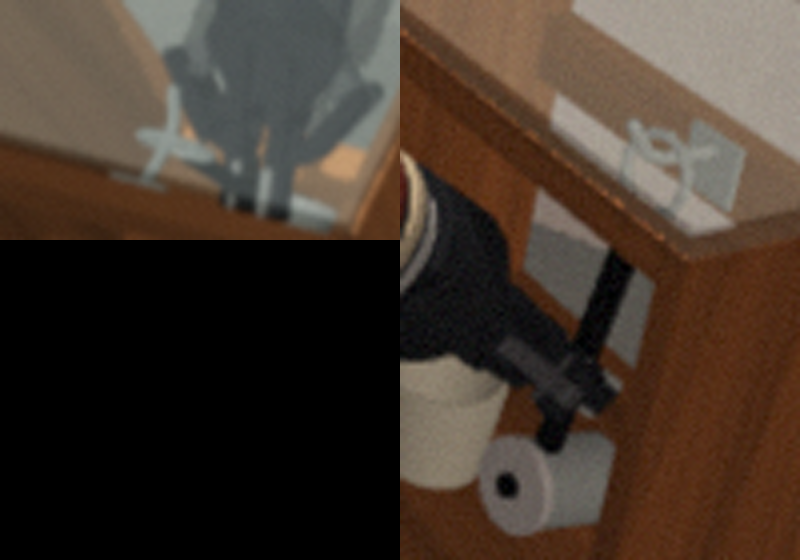

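The wire now passes through the ring in both views, with the tip in front of it at side crop (632,125). I'll lower onto the seat gently.

Call:
{"fn": "jog_arm", "kwargs": {
  "motion": "0 -.005 0 .006 0 0 0; 0 -.01 0 .011 0 0 0; 0 -.0137 0 .0145 0 0 0; 0 -.0137 0 .0145 0 0 0; 0 -.0137 0 .0145 0 0 0"
}}

```text
time: 10.42
tool_pos: [0.6519, -0.2597, 0.1118]
tool_rot: [0.101, 0.88, -0.214, 0.413]
contact_force: [-0.7, 0.6, 4.3]
gripper_width: 0.124
grasp_force: 59.6
```

```bash
python3 wgt.py; python3 -c "
from h import *
print(cab(expeye()))"
```

```text
11.025 [ 0.6519 -0.2597  0.1119] [-0.5849  0.0474  5.1    -0.2045 -0.3347  0.0094] [0.5683 0.2627 0.5082 0.0359 0.0206 0.0264] [ -0.1254 -28.2501 -29.4123   0.0294  -1.284    0.0198]
[ 0.1097 -0.0002  0.2324]
```

Seat contact is felt (+5 N up). I'll relieve the push a little, then open.

Call:
{"fn": "jog_arm", "kwargs": {
  "motion": "0 .005 0 0 0 0 0; 0 .0057 0 .0005 0 0 0; 0 .0057 0 .0005 0 0 0; 0 .0057 0 .0005 0 0 0; 0 .0057 0 .0005 0 0 0"
}}

```text
time: 11.65
tool_pos: [0.6526, -0.2601, 0.1118]
tool_rot: [0.1, 0.88, -0.214, 0.411]
contact_force: [-0.9, -0.0, 5.1]
gripper_width: 0.122
grasp_force: 59.6
```

Call:
{"fn": "jog_arm", "kwargs": {
  "motion": "20 0 0 0 0 0 0; 25 0 0 0 0 0 0; 30 0 0 0 0 0 0; 40 0 0 0 0 0 0; 40 0 0 0 0 0 0"
}}

```text
time: 12.28
tool_pos: [0.6519, -0.2597, 0.1106]
tool_rot: [0.1, 0.881, -0.214, 0.41]
contact_force: [0.5, -0.5, -0.6]
gripper_width: 0.399
grasp_force: 0.0
```

Run:
```python
from h import *
f=grab_frame("scene");g=grab_frame("side")
print(cab(expeye()),state()["contact_force"])
a=cv2.resize(f["color"][205:265,120:220],None,fx=4,fy=4,interpolation=2);b=cv2.resize(g["color"][160:300,430:530],None,fx=4,fy=4,interpolation=2)
im=np.zeros((560,800,3),np.uint8);im[:a.shape[0],:a.shape[1]]=a;im[:b.shape[0],400:400+b.shape[1]]=b
cv2.imwrite("pics/rel.png",im[:,:,::-1])
```

```text
[ 0.1105 -0.0002  0.2313] [-0.7176 -0.6235  0.595 ]
```

View pics/rel.png

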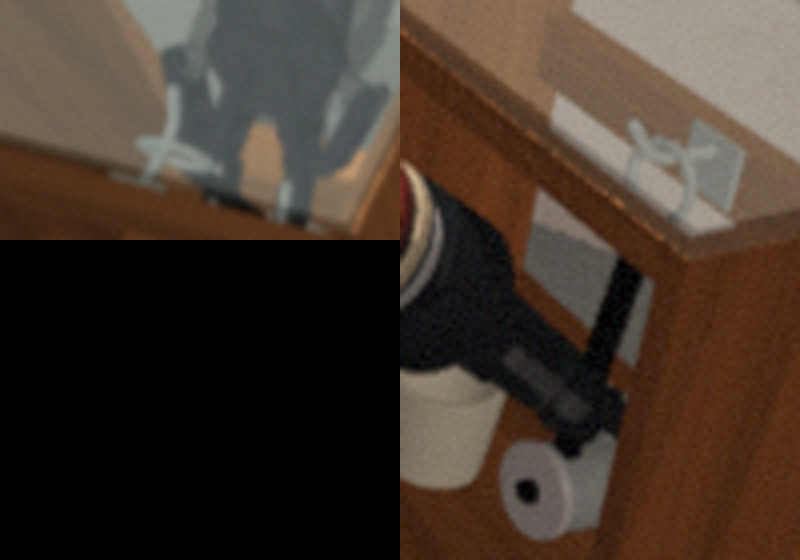

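The ring rests on the hook's bend and the cup has swung gently back to the rail. Retreating now.

Call:
{"fn": "jog_arm", "kwargs": {
  "motion": "40 0 0 -.04 0 0 0; 40 0 0 -.11 0 0 0; 40 -.06 0 -.18 0 0 0; 40 -.13 0 -.26 0 0 0; 40 -.13 0 -.26 0 0 0"
}}

```text
time: 13.0
tool_pos: [0.523, -0.1927, 0.1421]
tool_rot: [0.1, 0.881, -0.214, 0.41]
contact_force: [0.8, 0.6, -1.0]
gripper_width: 0.401
grasp_force: 0.0
```

Run:
```python
from h import *
import time
print(now()[0],state()["contact_force"])
prev=None
for i in range(5):
    g=grab_frame("side")["color"].astype(int)
    if prev is not None: print("diff",np.abs(g-prev)[170:310,440:540].max(2).mean())
    for _ in range(4): grab_frame("wrist")
    prev=g
for n in("scene","side"):
  for t in("scoop_a_grip","scoop_a_eye","mug","sugar_jar","shaker","cup_in","bowl"):
    print(n,t,[(round(d["p"],2),np.round(d["at"],3).tolist()) for d in place_of(n,t) if d["p"]>.4])
```

```text
[ 0.523  -0.1927  0.1421] [ 0.8329  0.5955 -0.9831]
diff 4.6735
diff 4.680428571428571
diff 4.6592142857142855
diff 4.652214285714286
scene scoop_a_grip [(0.79, [0.474, 0.262, 0.037]), (0.62, [0.725, 0.031, 0.002])]
scene scoop_a_eye [(0.86, [0.589, 0.243, 0.041]), (0.42, [0.501, 0.405, 0.039])]
scene mug [(0.93, [0.733, 0.139, 0.004])]
scene sugar_jar [(0.73, [0.688, 0.281, 0.002])]
scene shaker [(0.65, [0.408, 0.025, 0.0])]
scene cup_in []
scene bowl [(0.62, [0.727, 0.03, 0.001])]
side scoop_a_grip [(0.67, [0.473, 0.262, 0.037])]
side scoop_a_eye []
side mug []
side sugar_jar []
side shaker [(0.91, [0.408, 0.021, 0.0])]
side cup_in [(0.74, [0.673, -0.177, 0.009])]
side bowl [(0.85, [0.729, 0.03, 0.001])]
```

Run:
```python
from h import *
g=grab_frame("side");P=cloud(g)-F
q=np.stack([P@C,P@LF,P[...,2]],-1)
for lo,hi in((.03,.085),(.095,.14),(.15,.2)):
    m=(q[...,0]>.03)&(q[...,0]<.128)&(np.abs(q[...,1])<.045)&(q[...,2]>lo)&(q[...,2]<hi)
    x=q[m];print(lo,hi,len(x),np.percentile(x,[5,50,95],axis=0).round(3).tolist() if len(x) else "",g["color"][m].mean(0).round() if len(x) else "")
print(cab(now()[0]))
```

```text
0.03 0.085 580 [[0.077, -0.022, 0.045], [0.082, -0.007, 0.068], [0.114, 0.016, 0.082]] [93. 86. 81.]
0.095 0.14 155 [[0.093, -0.007, 0.098], [0.097, -0.004, 0.118], [0.103, 0.004, 0.138]] [13. 10. 10.]
0.15 0.2 143 [[0.1, -0.007, 0.152], [0.103, -0.004, 0.168], [0.109, 0.004, 0.186]] [15. 14. 14.]
[-0.0354 -0.0002  0.1447]
```

The cloud shows the black handle standing upright at mid-width, z 0.10–0.20, with the lid at x≈0.08. So it hangs at rest, and the gripper is 11 cm clear.

```bash
python3 -c "
from plant import *
print(job_done())"
```

```text
the job is handed in; nothing more can be done
None
```

The empty scoop (the one nearest the cabinet, about 0.115 kg) hangs at rest on the cabinet hook and the job is handed in; I lifted only that one because its weight was decisive, and I did not touch the two full scoops or the other crockery.

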